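# Charge the grinding jar with a scoop

## Task

Using the scoop, take grinding balls from the grey trough and tip at least four of them into the open steel grinding jar, losing none on the bench (one trip or several), then lay the scoop back flat in its shallow tray. Handle the balls only with the scoop, never with the fingers, and do not disturb the other things on the bench.

Things in the scene. Friction and masses are not known exactly. Their poses are not given: they have to be found in the camera images.
- scoop: loose aluminium scoop, white handle, 160 g. Origin: centre of the bowl's underside; x to its open front, z up. Bowl x -50 to 50, 88 wide (85 inside), flat floor 2 thick; back wall 50 high; side walls 42 high from x -50 to 0, 24 high from 0 to 36. Starts flat in the tray, front roughly along the tray's x
- scoop_grip (a point): upper middle of the scoop's handle, the place to grip (across y), at (-77, 0, 93) in the scoop's frame, axes as the scoop. Handle: straight bar 18 wide (y), 20 thick, 95 long, rising backwards at 60 degrees from level, from (-50, 0, 45) to (-97, 0, 127)
- trough: fixed grey open trough holding the balls, 265 x 108 x 45 high outside. Origin: centre of its underside, x along its length, z up. Walls and floor 5 thick (floor top at z = 5), inside x -127 to 127, y -49 to 49. At the +x end the floor rises at 45 degrees from x = 82 (z = 5) to x = 122 (z = 45); the -x end is upright
- jar: fixed open round steel grinding jar clamped on a grey plate 150 x 150 x 15. Origin: centre of the plate's underside, z up. Jar: outside diameter 116, wall 5, inside diameter 106, rim at z = 90, inner floor at z = 21. Two dark clamps 30 x 12 stand beside it at y = +-66, up to z = 65
- jar_floor (a point): centre of the jar's inner floor, 69 below the rim
- tray: fixed grey shallow tray, the scoop's place, 170 (x) x 140 (y) x 14 high, walls and floor 4 thick. Origin: centre of its underside, z up
- ball1: one of six identical white ceramic grinding balls, diameter 25, about 30 g; origin at its centre; starts on the floor of the trough in the half nearer the sloped end (+x of the trough)
- ball2: one of six identical white ceramic grinding balls, diameter 25, about 30 g; origin at its centre; starts on the floor of the trough in the half nearer the sloped end (+x of the trough)
- ball3: one of six identical white ceramic grinding balls, diameter 25, about 30 g; origin at its centre; starts on the floor of the trough in the half nearer the sloped end (+x of the trough)
- ball4: one of six identical white ceramic grinding balls, diameter 25, about 30 g; origin at its centre; starts on the floor of the trough in the half nearer the sloped end (+x of the trough)
- ball5: one of six identical white ceramic grinding balls, diameter 25, about 30 g; origin at its centre; starts on the floor of the trough in the half nearer the sloped end (+x of the trough)
- ball6: one of six identical white ceramic grinding balls, diameter 25, about 30 g; origin at its centre; starts on the floor of the trough in the half nearer the sloped end (+x of the trough)
- lamp_a: bystander: glass lamp standing on a white round base, diameter 44, 135 tall, loose; origin at the centre of its underside, z up
- lamp_b: bystander: a second lamp like lamp_a, loose; origin at the centre of its underside, z up
- bottle: bystander: amber glass bottle, diameter 60, 120 tall, loose; origin at the centre of its underside, z up
- beaker: bystander: empty glass beaker, diameter 56, 65 tall, loose; origin at the centre of its underside, z up
- timer: bystander: flat grey timer 55 x 50 x 22, loose; origin at the centre of its underside, z up

How it is judged:
On the way, in this order (a step that is already met when the one before it is completed fails the run):
1. at least one ball rides in the scoop, lifted 50 mm or more clear of the trough's floor (z of scoop in the frame of trough above 0.055 m and ((x of ball1 in the frame of scoop between -0.05 and 0.055 m and y of ball1 in the frame of scoop between -0.043 and 0.043 m and z of ball1 in the frame of scoop between 0 and 0.05 m) or (x of ball2 in the frame of scoop between -0.05 and 0.055 m and y of ball2 in the frame of scoop between -0.043 and 0.043 m and z of ball2 in the frame of scoop between 0 and 0.05 m) or (x of ball3 in the frame of scoop between -0.05 and 0.055 m and y of ball3 in the frame of scoop between -0.043 and 0.043 m and z of ball3 in the frame of scoop between 0 and 0.05 m) or (x of ball4 in the frame of scoop between -0.05 and 0.055 m and y of ball4 in the frame of scoop between -0.043 and 0.043 m and z of ball4 in the frame of scoop between 0 and 0.05 m) or (x of ball5 in the frame of scoop between -0.05 and 0.055 m and y of ball5 in the frame of scoop between -0.043 and 0.043 m and z of ball5 in the frame of scoop between 0 and 0.05 m) or (x of ball6 in the frame of scoop between -0.05 and 0.055 m and y of ball6 in the frame of scoop between -0.043 and 0.043 m and z of ball6 in the frame of scoop between 0 and 0.05 m))), for 0.2 s.
2. at least four balls lie in the jar ((distance between each of ball1, ball2, ball3, ball4 and jar_floor below 0.06 m or distance between each of ball1, ball2, ball3, ball5 and jar_floor below 0.06 m or distance between each of ball1, ball2, ball3, ball6 and jar_floor below 0.06 m or distance between each of ball1, ball2, ball4, ball5 and jar_floor below 0.06 m or distance between each of ball1, ball2, ball4, ball6 and jar_floor below 0.06 m or distance between each of ball1, ball2, ball5, ball6 and jar_floor below 0.06 m or distance between each of ball1, ball3, ball4, ball5 and jar_floor below 0.06 m or distance between each of ball1, ball3, ball4, ball6 and jar_floor below 0.06 m or distance between each of ball1, ball3, ball5, ball6 and jar_floor below 0.06 m or distance between each of ball1, ball4, ball5, ball6 and jar_floor below 0.06 m or distance between each of ball2, ball3, ball4, ball5 and jar_floor below 0.06 m or distance between each of ball2, ball3, ball4, ball6 and jar_floor below 0.06 m or distance between each of ball2, ball3, ball5, ball6 and jar_floor below 0.06 m or distance between each of ball2, ball4, ball5, ball6 and jar_floor below 0.06 m or distance between each of ball3, ball4, ball5, ball6 and jar_floor below 0.06 m)), for 0.2 s.
At the end, for the whole second after the job is handed in: At least four balls lie in the jar (within 60 mm of the centre of its inner floor), all others in the jar or the trough; the scoop rests flat in its tray: origin within 50 mm of the tray centre and under 9 mm above the tray underside, tilt under 0.08 rad ((distance between each of ball1, ball2, ball3, ball4 and jar_floor below 0.06 m or distance between each of ball1, ball2, ball3, ball5 and jar_floor below 0.06 m or distance between each of ball1, ball2, ball3, ball6 and jar_floor below 0.06 m or distance between each of ball1, ball2, ball4, ball5 and jar_floor below 0.06 m or distance between each of ball1, ball2, ball4, ball6 and jar_floor below 0.06 m or distance between each of ball1, ball2, ball5, ball6 and jar_floor below 0.06 m or distance between each of ball1, ball3, ball4, ball5 and jar_floor below 0.06 m or distance between each of ball1, ball3, ball4, ball6 and jar_floor below 0.06 m or distance between each of ball1, ball3, ball5, ball6 and jar_floor below 0.06 m or distance between each of ball1, ball4, ball5, ball6 and jar_floor below 0.06 m or distance between each of ball2, ball3, ball4, ball5 and jar_floor below 0.06 m or distance between each of ball2, ball3, ball4, ball6 and jar_floor below 0.06 m or distance between each of ball2, ball3, ball5, ball6 and jar_floor below 0.06 m or distance between each of ball2, ball4, ball5, ball6 and jar_floor below 0.06 m or distance between each of ball3, ball4, ball5, ball6 and jar_floor below 0.06 m) and (distance between ball1 and jar_floor below 0.06 m or (x of ball1 in the frame of trough between -0.13 and 0.13 m and y of ball1 in the frame of trough between -0.053 and 0.053 m and z of ball1 in the frame of trough between 0 and 0.05 m)) and (distance between ball2 and jar_floor below 0.06 m or (x of ball2 in the frame of trough between -0.13 and 0.13 m and y of ball2 in the frame of trough between -0.053 and 0.053 m and z of ball2 in the frame of trough between 0 and 0.05 m)) and (distance between ball3 and jar_floor below 0.06 m or (x of ball3 in the frame of trough between -0.13 and 0.13 m and y of ball3 in the frame of trough between -0.053 and 0.053 m and z of ball3 in the frame of trough between 0 and 0.05 m)) and (distance between ball4 and jar_floor below 0.06 m or (x of ball4 in the frame of trough between -0.13 and 0.13 m and y of ball4 in the frame of trough between -0.053 and 0.053 m and z of ball4 in the frame of trough between 0 and 0.05 m)) and (distance between ball5 and jar_floor below 0.06 m or (x of ball5 in the frame of trough between -0.13 and 0.13 m and y of ball5 in the frame of trough between -0.053 and 0.053 m and z of ball5 in the frame of trough between 0 and 0.05 m)) and (distance between ball6 and jar_floor below 0.06 m or (x of ball6 in the frame of trough between -0.13 and 0.13 m and y of ball6 in the frame of trough between -0.053 and 0.053 m and z of ball6 in the frame of trough between 0 and 0.05 m)) and horizontal distance between scoop and tray below 0.05 m and z of scoop in the frame of tray below 0.009 m and angle between scoop's own z axis and vertical below 0.08 rad and linear speed of scoop below 0.03 m/s); the robot touches nothing.
It fails at once if the fingers touch a ball (contact force between the fingers and ball1 above 0.5 N or contact force between the fingers and ball2 above 0.5 N or contact force between the fingers and ball3 above 0.5 N or contact force between the fingers and ball4 above 0.5 N or contact force between the fingers and ball5 above 0.5 N or contact force between the fingers and ball6 above 0.5 N).
It fails at once if a bystander (lamp, bottle, beaker, timer) is moved more than 30 mm or tipped over (distance of any of lamp_a, lamp_b, bottle, beaker, timer from where it was at the start of the episode above 0.03 m or angle between any of lamp_a, lamp_b, bottle, beaker, timer's own z axis and vertical above 0.5 rad).
It also fails if it takes over 64 s, if anything falls off the work surface, if the arm or the gripper's body presses on something with over 40 N, if the wrist force passes 120 N, or if a joint passes its speed limit or range.

## Robot

A 6-joint arm with a two-finger parallel gripper is mounted at the origin on the work surface. World frame = base frame: x ahead of the robot, y to its left, z up, the work surface at z = 0. Lengths are in m, angles in rad, forces in N, time in s.
With the tool pointing down it reaches from about 0.35 to 0.975 m from the base axis. Payload 4.9 kg.
Tool frame: the origin (TCP) lies at the very end of the fingers, on their centre line; the grasp point (between the pads) lies 19 mm behind it; z points along the fingers, y is the line along which they close (so a half turn about z gives the same grasp; the last joint's range is limited). The gripper opens to 85 mm and grips with 20 to 120 N. Pads are 22 mm wide; open, the fingers measure 114 mm over their backs; the gripper's body (76 mm by 85 mm) begins 54 mm behind the grasp point. The pads swing forward as they close: fully open they stand 13 mm farther back than shut.
Start: joints at [1.043, 0.053, 1.613, -0, 1.476, -0.119], TCP at [0.248, 0.573, 0.231] pointing down, gripper open.
Joint ranges: [-3.01, 3.01], [-1.01, 2.22], [0.06, 2.58], [-1.02, 4.17], [0.09, 2.62], [-3.14, 3.14]. Speed limits (rad/s): [2.57, 2.57, 3.14, 3.14, 3.14, 3.14].

## Interface

Orientations are given as a unit quaternion [w, x, y, z].
In Python, from plant import manip gives the robot as it stands.
- The arm moves only by the tool send_rows, never from a script. Its argument "increments" is a list of rows, each an object of numbers: "claw": the closure, from -1 (fully open) to 1 (shut); "dx", "dy", "dz": the shift along the tool's x, y, z in units of 0.5 m (1.0 is 0.5 m); "yaw": the turn about the tool's z in units of 1.5 rad (1.0 is 1.5 rad). A call has 1 to 20 rows; each row is the pose to reach, as a shift and turn from the pose commanded when the call began, along the tool's axes at that moment; what a row does not reach only later rows make up. A row lasts 1/8 s, in which the tool goes at most 62.5 mm and 10.7 degrees, less where a joint would pass 70% of its speed; a pose out of reach is approached as far as the arm can. A call with a number of a shift or a turn outside -1 to 1 is refused whole. A call with a gripper value outside its range is refused whole. The fingers move at their own pace and stop on an object; the grip force is fixed at half the most. Time passes only in rows, so rows that repeat a pose let the fingers close. It gives the time, the measured TCP pose, the force, the opening and the grip force at its end, in the units of the state.
- manip.state(): the state, without advancing time (a new reading comes with each control period).
- manip.grab_frame(name): name is "side" or "top" or "wrist"; returns the picture (420x560x3 uint8, red, green, blue); there is no depth.
- manip.camera_params(name): a dict with "camera_matrix" (3x3 intrinsics, pixels), "k1" (the pictures are not rectified: a ray, as slopes to the right and down, at radius r is drawn at 1 + k1 r^2 times it, then the intrinsics apply), "extrinsics" (4x4, takes a point from world to camera coordinates); the wrist camera has in their place "tool_from_camera" (4x4, takes a point from camera to tool coordinates, whose origin is the TCP and whose axes are the flange's). Camera axes: x right, y down, z forward; pixel columns grow to the right and rows downward; lengths in m; the calibration is good to about 2 mm. A picture is of the moment at which its call begins: read the wrist's pose just before it. camera_params takes no time and is no camera call.
- manip.job_done(): hands the job in; it is judged then, once.
The state is a dict: "time": time; "joint_pos": joint angles; "joint_vel": joint speeds; "joint_efforts": joint torques, N m; "tool_pos": TCP position; "tool_rot": TCP orientation; "contact_force": force on the tool from outside, world axes, zero at the start; "ft_torque": the same for the moment, N m; "gripper_width": opening from 0.0 (shut) to 1.0 (fully open); "grasp_force": force on a finger pad.
Only numpy, scipy, OpenCV 4.12 (cv2) and the standard library are available. Lean on these libraries where they do the work, as an engineer would, in place of code of your own. Each camera call takes 0.05 s, during which the arm holds its last target. There are 200 camera calls.

## Working session

There is one attempt and no reset: what is moved stays moved. The work goes in short steps, Python scripts to look and compute and a tool call to move; the robot and the scene stay as the last step left them, time stands still between calls to the robot, and variables do not carry over. Pictures are saved under pics/ and viewed, at most 10 in all, crops included, and the job is handed in when it is done.

Besides the shell and the picture viewer there is one more tool, called by a JSON object that holds its "name" and its "arguments", one argument or row to a line. send_rows: Moves the arm, as the interface text tells. Shifts and turns lie within -1 to 1; 1 stands for 0.5 m of shift or 1.5 rad of turn. Its arguments: {"type":"object","properties":{"increments":{"type":"array","items":{"type":"object","properties":{"claw":{"type":"number"},"dx":{"type":"number"},"dy":{"type":"number"},"dz":{"type":"number"},"yaw":{"type":"number"}}}}},"required":["increments"]}

```bash
ls; mkdir -p pics
python3 - <<'E'
from plant import manip
import cv2,numpy as np
s=manip.state();print(s)
for n in("top","side"):
    im=manip.grab_frame(n);cv2.imwrite(f"pics/{n}0.png",im[:,:,::-1])
    print(n,manip.camera_params(n))
print(manip.camera_params("wrist"))
E
```

```text
pics
{'time': 0.0, 'joint_pos': array([ 1.04299235e+00,  5.33739023e-02,  1.61428636e+00,  2.00642548e-05,
        1.47604070e+00, -1.18971007e-01]), 'joint_vel': array([ 0.00052992,  0.00082137, -0.00241329, -0.00052977, -0.00029265,
       -0.0010913 ]), 'joint_efforts': array([-7.09919914e-05, -3.93683124e+01, -3.70178461e+01, -9.67062351e-05,
        7.09698055e-03,  3.15658633e-05]), 'tool_pos': array([0.24811973, 0.57295187, 0.23005704]), 'tool_rot': array([-3.44458470e-04,  2.02996657e-01,  9.79178863e-01, -9.96339787e-04]), 'contact_force': array([ 1.19319903, -0.11378284, -0.31559283]), 'ft_torque': array([-0.03374803, -0.03819562,  0.00702013]), 'grasp_force': 0.0, 'gripper_width': 0.9978746599191326}
top {'camera_matrix': array([[389.14116349,   0.        , 279.03556536],
       [  0.        , 389.14116349, 211.63334327],
       [  0.        ,   0.        ,   1.        ]]), 'k1': -0.05307227112451909, 'extrinsics': array([[ 0.01375925, -0.99977879, -0.01590752, -0.00908616],
       [-0.99575951, -0.01225325, -0.09117486,  0.58312369],
       [ 0.09095977,  0.01709456, -0.9
[... 414 characters left out ...]
 0.25284393],
       [ 0.39842946,  0.67596227, -0.61994272,  0.96863527],
       [ 0.        ,  0.        ,  0.        ,  1.        ]])}
{'camera_matrix': array([[289.86800032,   0.        , 279.48026974],
       [  0.        , 289.86800032, 204.5633037 ],
       [  0.        ,   0.        ,   1.        ]]), 'k1': 0.017396731784684528, 'tool_from_camera': array([[-1.03019376e-04, -9.64940017e-01, -2.62470481e-01,
         6.59320949e-02],
       [ 9.99999987e-01, -6.73538442e-05, -1.44880882e-04,
        -8.56226160e-04],
       [ 1.22122965e-04, -2.62470492e-01,  9.64940011e-01,
        -1.42394256e-01],
       [ 0.00000000e+00,  0.00000000e+00,  0.00000000e+00,
         1.00000000e+00]])}
```

View pics/top0.png

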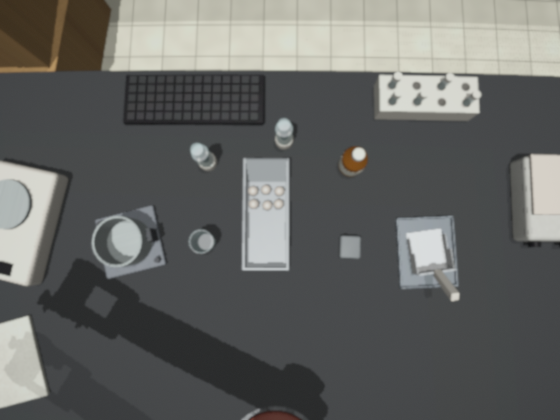

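View pics/side0.png

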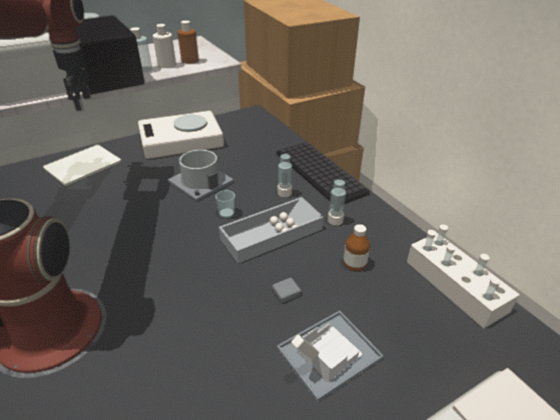

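```bash
cat > h.py <<'E'
import numpy as np,cv2
from plant import manip
from scipy.spatial.transform import Rotation as R
def proj(n,P):
    c=manip.camera_params(n);E=c['extrinsics'];P=np.atleast_2d(P).astype(float)
    return cv2.projectPoints(P,cv2.Rodrigues(E[:3,:3])[0],E[:3,3],c['camera_matrix'],np.array([c['k1'],0,0,0.]))[0][:,0]
def back(n,uv,z):
    c=manip.camera_params(n);E=c['extrinsics']
    q=cv2.undistortPoints(np.array(uv,float).reshape(-1,1,2),c['camera_matrix'],np.array([c['k1'],0,0,0.]))[:,0]
    d=np.c_[q,np.ones(len(q))]@E[:3,:3];o=-E[:3,:3].T@E[:3,3]
    return o+d*((z-o[2])/d[:,2])[:,None]
E
python3 - <<'E'
import cv2,numpy as np
im=cv2.imread('pics/top0.png')
o=np.zeros((530,800,3),np.uint8)
def put(x0,y0,x1,y1,s,X):
    c=cv2.resize(im[y0:y1,x0:x1],None,fx=s,fy=s,interpolation=cv2.INTER_CUBIC);o[:c.shape[0],X:X+c.shape[1]]=c
put(235,150,300,280,4,0);put(390,205,470,305,4,265);put(88,200,170,285,2.5,590)
cv2.imwrite('pics/c1.png',o)
E
```

```text
(no output)
```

View pics/c1.png

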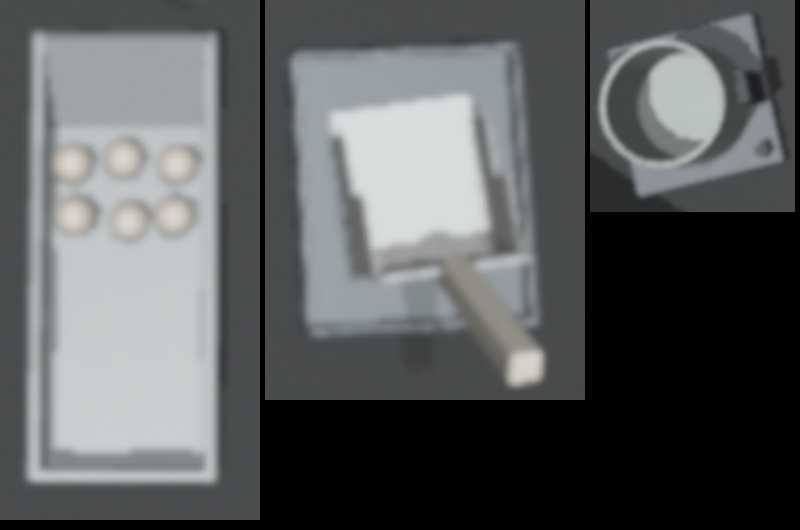

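Run:
```python
from h import *
from scipy.optimize import least_squares
def fit(pts,uv,z0,name,x0):
    pts=np.array(pts,float)/1000;uv=np.array(uv,float)
    def W(p): c,s=np.cos(p[2]),np.sin(p[2]);return np.c_[p[0]+c*pts[:,0]-s*pts[:,1],p[1]+s*pts[:,0]+c*pts[:,1],z0+pts[:,2]]
    r=least_squares(lambda p:(proj("top",W(p))-uv).ravel(),x0)
    print(name,r.x.round(4),'res px',r.fun.round(2))
    return r.x
A=lambda l,o,s,x0=0:[((u-x0)/s+o[0],v/s+o[1]) for u,v in l]
t=fit([(132.5,54,45),(132.5,-54,45),(-132.5,-54,45),(-132.5,54,45)],A([(30,33),(218,33),(218,482),(27,482)],(235,150),4),0,'trough',[.5,0,0])
y=fit([(85,70,14),(85,-70,14),(-85,-70,14),(-85,70,14)],A([(290,52),(518,43),(540,325),(308,335)],(390,205),4,265),0,'tray',[.5,-.35,0])
s=fit([(50,44,2),(50,-44,2),(-50,44,50),(-50,-44,50),(-97,0,127)],A([(332,112),(470,95),(383,282),(530,258),(525,368)],(390,205),4,265),.004,'scoop',[.5,-.35,0])
b=back("top",A([(74,163),(124,158),(179,163),(75,214),(130,219),(174,215)],(235,150),4),.0175)
c,sn=np.cos(t[2]),np.sin(t[2]);d=(b-[t[0],t[1],0])[:,:2]@np.array([[c,-sn],[sn,c]]);print('balls in trough',d.round(4).tolist())
j=back("top",A([(664,103)],(88,200),2.5,590),.09);print('jar rim',j)
p=back("top",A([(753,13),(785,160),(638,195),(607,50)],(88,200),2.5,590),.015);print('plate',p.mean(0),p.round(3).tolist())
for n,uv in dict(beaker=(202,242),timer=(350,247),bottle=(355,165),lampA=(207,167),lampB=(284,142)).items(): print(n,back("top",[uv],0.01).round(3))
T=manip.state();r=R.from_quat(np.roll(T['tool_rot'],-1)).as_matrix();print(T['time'],r.round(3))
```

```text
trough [0.5763 0.0295 0.0134] res px [ 1.03  0.5  -1.01  0.34 -0.81 -0.34  0.8  -0.43]
tray [ 0.4904 -0.363   0.0531] res px [ 0.32  0.29 -0.15  0.19 -0.44 -0.32  0.27 -0.13]
scoop [ 0.4928 -0.3652  0.1401] res px [-0.37  0.03  0.14 -0.32 -0.22 -0.38  0.09  0.58  0.32  0.07]
balls in trough [[0.0588, 0.0317], [0.0618, 0.001], [0.0587, -0.0327], [0.0274, 0.0309], [0.0242, -0.0028], [0.0267, -0.0296]]
jar rim [[0.50545988 0.36316803 0.09      ]]
plate [0.50559687 0.36439959 0.015     ] [[0.596, 0.31, 0.015], [0.453, 0.273, 0.015], [0.416, 0.418, 0.015], [0.558, 0.457, 0.015]]
beaker [[0.508 0.187 0.01 ]]
timer [[ 0.5   -0.175  0.01 ]]
bottle [[ 0.703 -0.188  0.01 ]]
lampA [[0.694 0.18  0.01 ]]
lampB [[ 0.76  -0.011  0.01 ]]
0.1 [[-0.918  0.397 -0.001]
 [ 0.397  0.918 -0.002]
 [ 0.    -0.002 -1.   ]]
```

```bash
cat >> h.py <<'E'
def go(*T):
    """targets (x,y,z,ang): ang = world angle of tool y (scoop yaw + pi/2)"""
    s=manip.state();M=R.from_quat(np.roll(s['tool_rot'],-1)).as_matrix()
    a=np.arctan2(M[1,1],M[0,1]);print('t',round(s['time'],2),'pos',s['tool_pos'].round(4),'ang',a.round(4),'F',s['contact_force'].round(1),'w',round(s['gripper_width'],3),'j',s['joint_pos'].round(2))
    for x,y,z,g in T:
        d=M.T@(np.array([x,y,z])-s['tool_pos']);print('dxyz',(d/.5).round(4),'yaw',round(((a-g+np.pi)%(2*np.pi)-np.pi)/1.5,4))
def scoop(x,y,yaw,gx=-.0755):
    return x+gx*np.cos(yaw),y+gx*np.sin(yaw)
E
python3 - <<'E'
from h import *
g=(.418,-.3757)
go((.47,.1,.23,1.4),(*g,.2,1.711),(*g,.072,1.711))
E
```

```text
t 0.1 pos [0.2482 0.573  0.2302] ang 1.162 F [ 0.   0.3 -0.6] w 0.998 j [ 1.04  0.05  1.61 -0.    1.48 -0.12]
dxyz [-0.7831 -0.6917  0.0014] yaw -0.1586
dxyz [-1.0659 -1.606   0.0631] yaw -0.366
dxyz [-1.0659 -1.6055  0.3191] yaw -0.366
```

{"name": "send_rows", "arguments": {
  "increments": [
    {"dx":-0.4,"dy":-0.35,"dz":0,"yaw":-0.08,"claw":-1},
    {"dx":-0.783,"dy":-0.692,"dz":0,"yaw":-0.159,"claw":-1},
    {"dx":-0.783,"dy":-0.692,"dz":0,"yaw":-0.159,"claw":-1},
    {"dx":-0.783,"dy":-0.692,"dz":0,"yaw":-0.159,"claw":-1},
    {"dx":-0.783,"dy":-0.692,"dz":0,"yaw":-0.159,"claw":-1},
    {"dx":-0.783,"dy":-0.692,"dz":0,"yaw":-0.159,"claw":-1},
    {"dx":-0.783,"dy":-0.692,"dz":0,"yaw":-0.159,"claw":-1},
    {"dx":-0.783,"dy":-0.692,"dz":0,"yaw":-0.159,"claw":-1},
    {"dx":-0.783,"dy":-0.692,"dz":0,"yaw":-0.159,"claw":-1},
    {"dx":-0.783,"dy":-0.692,"dz":0,"yaw":-0.159,"claw":-1}
  ]
}}

```text
time: 1.35
tool_pos: [0.4703, 0.099, 0.2308]
tool_rot: [-0.001, 0.087, 0.996, -0.0]
contact_force: [-0.7, 0.5, 0.2]
gripper_width: 1.003
grasp_force: 0.0
```

Run:
```python
from h import *
g=(.418,-.3757)
go((*g,.21,1.711),(*g,.072,1.711))
```

```text
t 1.35 pos [0.4703 0.099  0.2308] ang 1.3972 F [-0.7  0.5  0.2] w 1.003 j [ 0.05 -0.3   1.94  0.    1.51 -1.34]
dxyz [-0.061  -0.9532  0.0416] yaw -0.2092
dxyz [-0.0613 -0.9531  0.3176] yaw -0.2092
```

{"name": "send_rows", "arguments": {
  "increments": [
    {"dx":-0.061,"dy":-0.953,"dz":0.04,"yaw":-0.209,"claw":-1},
    {"dx":-0.061,"dy":-0.953,"dz":0.04,"yaw":-0.209,"claw":-1},
    {"dx":-0.061,"dy":-0.953,"dz":0.04,"yaw":-0.209,"claw":-1},
    {"dx":-0.061,"dy":-0.953,"dz":0.04,"yaw":-0.209,"claw":-1},
    {"dx":-0.061,"dy":-0.953,"dz":0.04,"yaw":-0.209,"claw":-1},
    {"dx":-0.061,"dy":-0.953,"dz":0.04,"yaw":-0.209,"claw":-1},
    {"dx":-0.061,"dy":-0.953,"dz":0.04,"yaw":-0.209,"claw":-1},
    {"dx":-0.061,"dy":-0.953,"dz":0.04,"yaw":-0.209,"claw":-1},
    {"dx":-0.061,"dy":-0.953,"dz":0.04,"yaw":-0.209,"claw":-1},
    {"dx":-0.061,"dy":-0.953,"dz":0.04,"yaw":-0.209,"claw":-1}
  ]
}}

```text
time: 2.6
tool_pos: [0.4199, -0.3731, 0.2108]
tool_rot: [-0.0, -0.072, 0.997, 0.001]
contact_force: [0.4, 1.3, 0.2]
gripper_width: 0.998
grasp_force: 0.0
```

Run:
```python
from h import *
g=(.418,-.3757)
go((*g,.072,1.711))
im=manip.grab_frame("wrist");cv2.imwrite('pics/w1.png',im[:,:,::-1])
```

```text
t 2.6 pos [ 0.4199 -0.3731  0.2108] ang 1.715 F [0.4 1.3 0.2] w 0.998 j [-0.86 -0.08  1.78  0.    1.44 -2.57]
dxyz [ 0.0044 -0.005   0.2777] yaw 0.0027
```

View pics/w1.png

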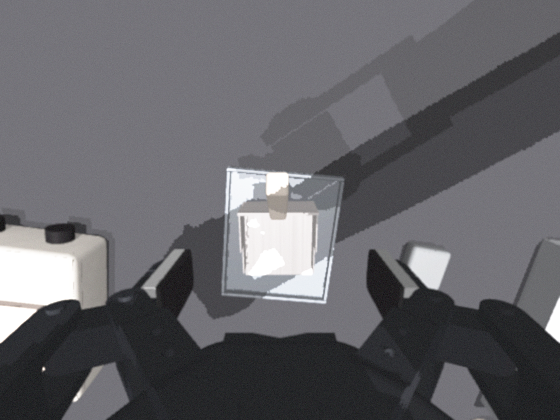

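{"name": "send_rows", "arguments": {
  "increments": [
    {"dx":0.0,"dy":0,"dz":0.1,"claw":-1},
    {"dx":0,"dy":0,"dz":0.2,"claw":-1},
    {"dx":0,"dy":0,"dz":0.278,"claw":-1},
    {"dx":0,"dy":0,"dz":0.278,"claw":-1},
    {"dx":0,"dy":0,"dz":0.278,"claw":-1}
  ]
}}

```text
invalid input
```

Run:
```python
from h import *
g=(.418,-.3757)
go((*g,.072,1.711))
```

```text
t 2.65 pos [ 0.42   -0.3728  0.2111] ang 1.7158 F [0.4 1.2 0.1] w 1.001 j [-0.86 -0.08  1.78  0.    1.44 -2.57]
dxyz [ 0.0048 -0.0054  0.2781] yaw 0.0032
```

{"name": "send_rows", "arguments": {
  "increments": [
    {"dx":0.004,"dy":-0.005,"dz":0.1,"yaw":0.003,"claw":-1},
    {"dx":0.004,"dy":-0.005,"dz":0.2,"yaw":0.003,"claw":-1},
    {"dx":0.004,"dy":-0.005,"dz":0.278,"yaw":0.003,"claw":-1},
    {"dx":0.004,"dy":-0.005,"dz":0.278,"yaw":0.003,"claw":-1},
    {"dx":0.004,"dy":-0.005,"dz":0.278,"yaw":0.003,"claw":-1}
  ]
}}

```text
time: 3.28
tool_pos: [0.4191, -0.3772, 0.0743]
tool_rot: [0.001, -0.07, 0.998, -0.001]
contact_force: [-0.6, -0.4, 1.1]
gripper_width: 1.002
grasp_force: 0.0
```

Run:
```python
from h import *
g=(.418,-.3757)
go((*g,.072,1.711))
```

```text
t 3.27 pos [ 0.4191 -0.3772  0.0743] ang 1.7109 F [-0.6 -0.4  1.1] w 1.002 j [-0.86  0.06  1.88  0.    1.2  -2.58]
dxyz [0.0018 0.0033 0.0047] yaw -0.0001
```

{"name": "send_rows", "arguments": {
  "increments": [
    {"dx":0.002,"dy":0.002,"dz":0.003,"yaw":0,"claw":1},
    {"dx":0.002,"dy":0.002,"dz":0.003,"yaw":0,"claw":1},
    {"dx":0.002,"dy":0.002,"dz":0.003,"yaw":0,"claw":1},
    {"dx":0.002,"dy":0.002,"dz":0.003,"yaw":0,"claw":1},
    {"dx":0.002,"dy":0.002,"dz":0.003,"yaw":0,"claw":1},
    {"dx":0.002,"dy":0.002,"dz":0.003,"yaw":0,"claw":1},
    {"dx":0.002,"dy":0.002,"dz":0.003,"yaw":0,"claw":1}
  ]
}}

```text
time: 4.15
tool_pos: [0.4169, -0.3765, 0.0713]
tool_rot: [0.0, -0.069, 0.998, -0.0]
contact_force: [-0.7, 0.9, 4.2]
gripper_width: 0.205
grasp_force: 57.8
```

{"name": "send_rows", "arguments": {
  "increments": [
    {"dx":0,"dy":0,"dz":-0.05,"yaw":0,"claw":1},
    {"dx":0,"dy":0,"dz":-0.15,"yaw":0,"claw":1},
    {"dx":0,"dy":0,"dz":-0.25,"yaw":0,"claw":1},
    {"dx":0,"dy":0,"dz":-0.25,"yaw":0,"claw":1},
    {"dx":0,"dy":0,"dz":-0.25,"yaw":0,"claw":1}
  ]
}}

```text
time: 4.78
tool_pos: [0.4161, -0.3757, 0.1942]
tool_rot: [-0.001, -0.069, 0.998, 0.001]
contact_force: [0.6, -0.3, -2.1]
gripper_width: 0.203
grasp_force: 58.4
```

Run:
```python
from h import *
go((.45,-.1,.25,1.6))
T=manip.grab_frame("top");S=manip.grab_frame("side")
a=cv2.resize(T[150:320,380:540],None,fx=2.4,fy=2.4);b=cv2.resize(S[200:370,250:410],None,fx=2.4,fy=2.4)
cv2.imwrite('pics/l1.png',np.hstack([a,b])[:,:,::-1])
```

```text
t 4.78 pos [ 0.4161 -0.3757  0.1942] ang 1.7095 F [ 0.6 -0.3 -2.1] w 0.203 j [-0.87 -0.07  1.8  -0.    1.42 -2.58]
dxyz [-0.1432  0.537  -0.111 ] yaw 0.073
```

View pics/l1.png

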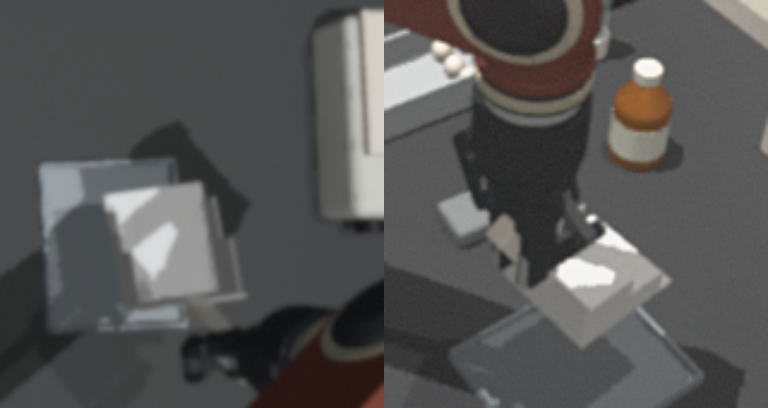

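Run:
```python
from h import *
go((.4496,.0278,.194,1.584))
```

```text
t 4.88 pos [ 0.4157 -0.3752  0.1928] ang 1.7095 F [-1.3  0.1 -2.2] w 0.197 j [-0.87 -0.07  1.8  -0.    1.42 -2.58]
dxyz [-1.786e-01  7.888e-01  3.000e-04] yaw 0.0837
```

{"name": "send_rows", "arguments": {
  "increments": [
    {"dx":-0.02,"dy":0.08,"dz":0,"yaw":0.01,"claw":1},
    {"dx":-0.045,"dy":0.19,"dz":0,"yaw":0.03,"claw":1},
    {"dx":-0.07,"dy":0.3,"dz":0,"yaw":0.05,"claw":1},
    {"dx":-0.1,"dy":0.42,"dz":0,"yaw":0.07,"claw":1},
    {"dx":-0.125,"dy":0.54,"dz":0,"yaw":0.083,"claw":1},
    {"dx":-0.15,"dy":0.66,"dz":0,"yaw":0.083,"claw":1},
    {"dx":-0.17,"dy":0.75,"dz":0,"yaw":0.083,"claw":1},
    {"dx":-0.178,"dy":0.788,"dz":0,"yaw":0.083,"claw":1},
    {"dx":-0.178,"dy":0.788,"dz":0,"yaw":0.083,"claw":1},
    {"dx":-0.178,"dy":0.788,"dz":0,"yaw":0.083,"claw":1},
    {"dx":-0.178,"dy":0.788,"dz":0,"yaw":0.083,"claw":1}
  ]
}}

```text
time: 6.25
tool_pos: [0.4502, 0.0253, 0.1953]
tool_rot: [-0.0, -0.006, 1.0, -0.0]
contact_force: [0.4, -0.6, -1.0]
gripper_width: 0.207
grasp_force: 58.7
```

Run:
```python
from h import *
go((.4496,.0278,.125,1.584))
T=manip.grab_frame("top");S=manip.grab_frame("side")
a=cv2.resize(T[140:290,200:330],None,fx=3,fy=3);b=cv2.resize(S[110:260,200:330],None,fx=3,fy=3)
cv2.imwrite('pics/l2.png',np.hstack([a,b])[:,:,::-1])
```

```text
t 6.25 pos [0.4502 0.0253 0.1953] ang 1.5834 F [ 0.4 -0.6 -1. ] w 0.207 j [-0.11 -0.36  2.04 -0.    1.46 -1.69]
dxyz [0.0009 0.005  0.1406] yaw -0.0004
```

View pics/l2.png

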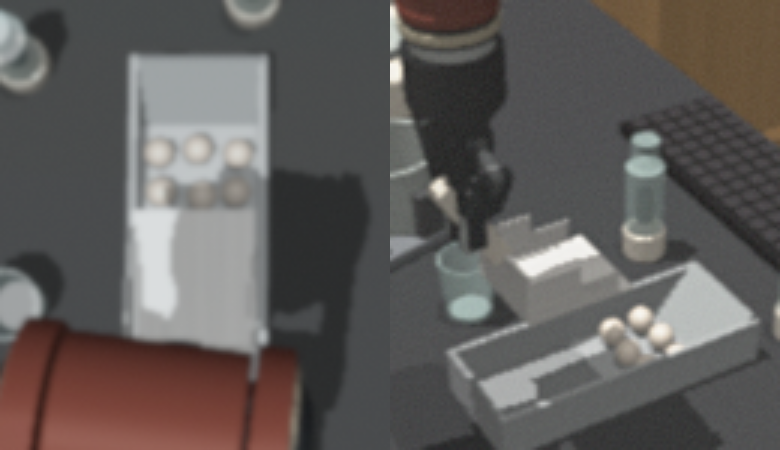

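Run:
```python
from h import *
s=manip.state();p=s['tool_pos']
for pitch in (-.1,0,.1):   # + = front up
    Rz=R.from_euler('z',.0134)*R.from_euler('y',-pitch)
    g=np.array([-.0767,0,.0863])
    P=np.array([(50,44,2),(50,-44,2),(50,-44,0),(-50,-44,0),(-50,-44,50),(-50,44,50)])/1000-g
    W=Rz.apply(P)+p+[0,0,.019]
    t=(proj("top",W)-[200,140])*3; q=(proj("side",W)-[200,110])*3+[390,0]
    print(pitch,t[:2].round(0).tolist(),q[:6].round(0).tolist())
```

```text
-0.1 [[135.0, 224.0], [256.0, 224.0]] [[571.0, 249.0], [622.0, 301.0], [622.0, 303.0], [516.0, 332.0], [519.0, 282.0], [470.0, 227.0]]
0 [[133.0, 210.0], [256.0, 210.0]] [[579.0, 235.0], [631.0, 287.0], [631.0, 289.0], [526.0, 327.0], [523.0, 278.0], [474.0, 223.0]]
0.1 [[132.0, 197.0], [256.0, 197.0]] [[587.0, 220.0], [639.0, 271.0], [639.0, 273.0], [535.0, 321.0], [527.0, 273.0], [478.0, 219.0]]
```

{"name": "send_rows", "arguments": {
  "increments": [
    {"dx":0.001,"dy":0.004,"dz":0.05,"yaw":0,"claw":1},
    {"dx":0.001,"dy":0.004,"dz":0.12,"yaw":0,"claw":1},
    {"dx":0.001,"dy":0.004,"dz":0.18,"yaw":0,"claw":1},
    {"dx":0.001,"dy":0.004,"dz":0.22,"yaw":0,"claw":1},
    {"dx":0.001,"dy":0.004,"dz":0.235,"yaw":0,"claw":1},
    {"dx":0.001,"dy":0.004,"dz":0.235,"yaw":0,"claw":1}
  ]
}}

```text
time: 7.1
tool_pos: [0.4498, 0.0279, 0.0783]
tool_rot: [-0.0, -0.007, 1.0, -0.0]
contact_force: [0.4, -0.4, -1.8]
gripper_width: 0.203
grasp_force: 58.6
```

Run:
```python
from h import *
go((.4496,.0278,.0723,1.584))
```

```text
t 7.1 pos [0.4498 0.0279 0.0783] ang 1.5844 F [ 0.4 -0.4 -1.8] w 0.203 j [-0.1  -0.23  2.14 -0.    1.23 -1.69]
dxyz [ 0.0005 -0.0002  0.0121] yaw 0.0003
```

{"name": "send_rows", "arguments": {
  "increments": [
    {"dx":0,"dy":0,"dz":0.006,"yaw":0,"claw":1},
    {"dx":0,"dy":0,"dz":0.011,"yaw":0,"claw":1},
    {"dx":0,"dy":0,"dz":0.011,"yaw":0,"claw":1}
  ]
}}

```text
time: 7.48
tool_pos: [0.4499, 0.0282, 0.073]
tool_rot: [0.0, -0.007, 1.0, -0.0]
contact_force: [-0.1, 0.3, -1.5]
gripper_width: 0.204
grasp_force: 58.6
```

{"name": "send_rows", "arguments": {
  "increments": [
    {"dx":-0.02,"dy":0,"dz":0.002,"yaw":0,"claw":1},
    {"dx":-0.04,"dy":0,"dz":0.002,"yaw":0,"claw":1},
    {"dx":-0.06,"dy":0,"dz":0.002,"yaw":0,"claw":1},
    {"dx":-0.08,"dy":0,"dz":0.002,"yaw":0,"claw":1},
    {"dx":-0.1,"dy":0,"dz":0.002,"yaw":0,"claw":1},
    {"dx":-0.12,"dy":0,"dz":0.002,"yaw":0,"claw":1},
    {"dx":-0.135,"dy":0,"dz":0.002,"yaw":0,"claw":1},
    {"dx":-0.148,"dy":0,"dz":0.002,"yaw":0,"claw":1},
    {"dx":-0.152,"dy":0,"dz":0.002,"yaw":0,"claw":1}
  ]
}}

```text
time: 8.6
tool_pos: [0.5265, 0.0292, 0.0723]
tool_rot: [-0.0, -0.007, 1.0, -0.0]
contact_force: [-4.6, -0.2, 7.5]
gripper_width: 0.202
grasp_force: 59.8
```

Run:
```python
from h import *
go((.4496+.082,.0278+.001,.0723,1.584))
T=manip.grab_frame("top");S=manip.grab_frame("side")
a=cv2.resize(T[140:290,200:330],None,fx=3,fy=3);b=cv2.resize(S[150:270,200:330],None,fx=3.75,fy=3.75)
cv2.imwrite('pics/l3.png',np.hstack([a,b[:450,:410]])[:,:,::-1])
```

```text
t 8.6 pos [0.5265 0.0292 0.0723] ang 1.5849 F [-4.6 -0.2  7.5] w 0.202 j [-0.09 -0.02  1.97 -0.    1.2  -1.67]
dxyz [-0.0102 -0.001   0.    ] yaw 0.0006
```

View pics/l3.png

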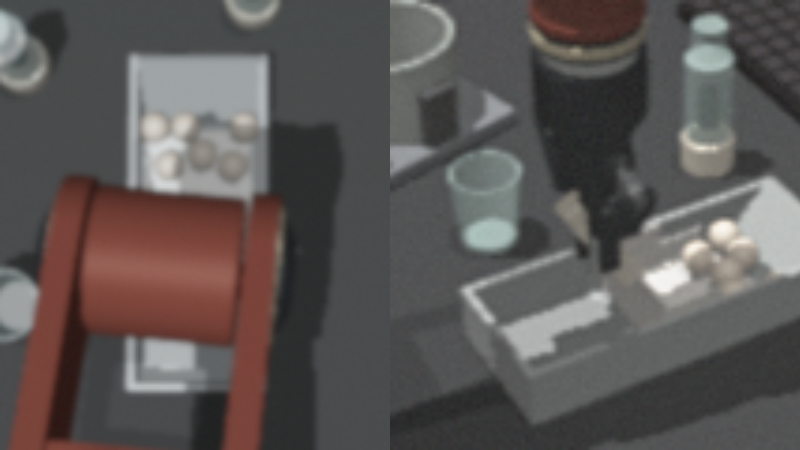

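{"name": "send_rows", "arguments": {
  "increments": [
    {"dx":-0.006,"dy":0,"dz":-0.006,"yaw":0,"claw":1},
    {"dx":-0.012,"dy":0,"dz":-0.014,"yaw":0,"claw":1},
    {"dx":-0.02,"dy":0,"dz":-0.021,"yaw":0,"claw":1},
    {"dx":-0.026,"dy":0,"dz":-0.025,"yaw":0,"claw":1},
    {"dx":-0.028,"dy":0,"dz":-0.025,"yaw":0,"claw":1},
    {"dx":-0.028,"dy":0,"dz":-0.025,"yaw":0,"claw":1}
  ]
}}

```text
time: 9.45
tool_pos: [0.5398, 0.0295, 0.0842]
tool_rot: [-0.0, -0.007, 1.0, 0.0]
contact_force: [-0.3, -0.2, -2.6]
gripper_width: 0.201
grasp_force: 58.4
```

Run:
```python
from h import *
go((.5763-.045,.0289,.0673+.005-.003,1.584))
```

```text
t 9.45 pos [0.5398 0.0295 0.0842] ang 1.585 F [-0.3 -0.2 -2.6] w 0.201 j [-0.08 -0.01  1.93 -0.    1.22 -1.67]
dxyz [ 0.0171 -0.0009  0.0298] yaw 0.0007
```

{"name": "send_rows", "arguments": {
  "increments": [
    {"dx":-0.005,"dy":0,"dz":0.003,"yaw":0,"claw":1},
    {"dx":-0.002,"dy":0,"dz":0.011,"yaw":0,"claw":1},
    {"dx":0.003,"dy":0,"dz":0.019,"yaw":0,"claw":1},
    {"dx":0.009,"dy":0,"dz":0.027,"yaw":0,"claw":1},
    {"dx":0.012,"dy":0,"dz":0.033,"yaw":0,"claw":1},
    {"dx":0.012,"dy":0,"dz":0.033,"yaw":0,"claw":1}
  ]
}}

```text
time: 10.2
tool_pos: [0.5346, 0.0297, 0.0694]
tool_rot: [0.001, -0.007, 1.0, 0.0]
contact_force: [-5.2, 1.2, 5.5]
gripper_width: 0.204
grasp_force: 59.4
```

Run:
```python
from h import *
go((.5763-.045,.0289,.0673+.005-.003,1.584))
```

```text
t 10.2 pos [0.5346 0.0297 0.0694] ang 1.5855 F [-5.2  1.2  5.5] w 0.204 j [-0.08 -0.    1.95  0.    1.19 -1.67]
dxyz [ 0.0066 -0.0015  0.0002] yaw 0.001
```

{"name": "send_rows", "arguments": {
  "increments": [
    {"dx":0,"dy":0,"dz":-0.008,"yaw":0,"claw":1},
    {"dx":0,"dy":0,"dz":-0.02,"yaw":0,"claw":1},
    {"dx":0,"dy":0,"dz":-0.035,"yaw":0,"claw":1},
    {"dx":0,"dy":0,"dz":-0.055,"yaw":0,"claw":1},
    {"dx":0,"dy":0,"dz":-0.075,"yaw":0,"claw":1},
    {"dx":0,"dy":0,"dz":-0.1,"yaw":0,"claw":1},
    {"dx":0,"dy":0,"dz":-0.13,"yaw":0,"claw":1},
    {"dx":0,"dy":0,"dz":-0.16,"yaw":0,"claw":1},
    {"dx":0,"dy":0,"dz":-0.19,"yaw":0,"claw":1},
    {"dx":0,"dy":0,"dz":-0.22,"yaw":0,"claw":1},
    {"dx":0,"dy":0,"dz":-0.24,"yaw":0,"claw":1},
    {"dx":0,"dy":0,"dz":-0.25,"yaw":0,"claw":1},
    {"dx":0,"dy":0,"dz":-0.25,"yaw":0,"claw":1}
  ]
}}

```text
time: 11.82
tool_pos: [0.5339, 0.0294, 0.193]
tool_rot: [0.0, -0.007, 1.0, -0.0]
contact_force: [0.4, -0.7, -2.8]
gripper_width: 0.201
grasp_force: 58.2
```

Run:
```python
from h import *
go((.5763-.045,.0289,.0673+.005-.003,1.584))
p=manip.state()['tool_pos']
T=manip.grab_frame("top");S=manip.grab_frame("side")
a=cv2.resize(T[110:290,200:330],None,fx=3,fy=3);b=cv2.resize(S[90:270,200:340],None,fx=3,fy=3)
cv2.imwrite('pics/l4.png',np.hstack([a,b])[:,:,::-1])
for pitch in (0,.1,.2):
    Rz=R.from_euler('z',.0134)*R.from_euler('y',-pitch)
    P=np.array([(50,44,2),(50,-44,2),(50,-44,0),(-50,-44,0),(-50,-44,50),(-50,44,50)])/1000-np.array([-.0767,0,.0863])
    W=Rz.apply(P)+p+[0,0,.019]
    print(pitch,((proj("top",W)-[200,110])*3)[:2].round(0).tolist(),((proj("side",W)-[200,90])*3+[390,0]).round(0).tolist())
```

```text
t 11.82 pos [0.5339 0.0294 0.193 ] ang 1.5849 F [ 0.4 -0.7 -2.8] w 0.201 j [-0.08 -0.14  1.86  0.    1.42 -1.67]
dxyz [ 0.0052 -0.0009  0.2473] yaw 0.0006
0 [[131.0, 186.0], [252.0, 185.0]] [[657.0, 269.0], [711.0, 318.0], [711.0, 319.0], [612.0, 355.0], [612.0, 307.0], [560.0, 256.0]]
0.1 [[129.0, 171.0], [252.0, 171.0]] [[665.0, 255.0], [719.0, 303.0], [719.0, 304.0], [621.0, 349.0], [616.0, 303.0], [564.0, 252.0]]
0.2 [[127.0, 158.0], [252.0, 158.0]] [[671.0, 240.0], [726.0, 287.0], [726.0, 289.0], [629.0, 343.0], [619.0, 298.0], [567.0, 248.0]]
```

View pics/l4.png

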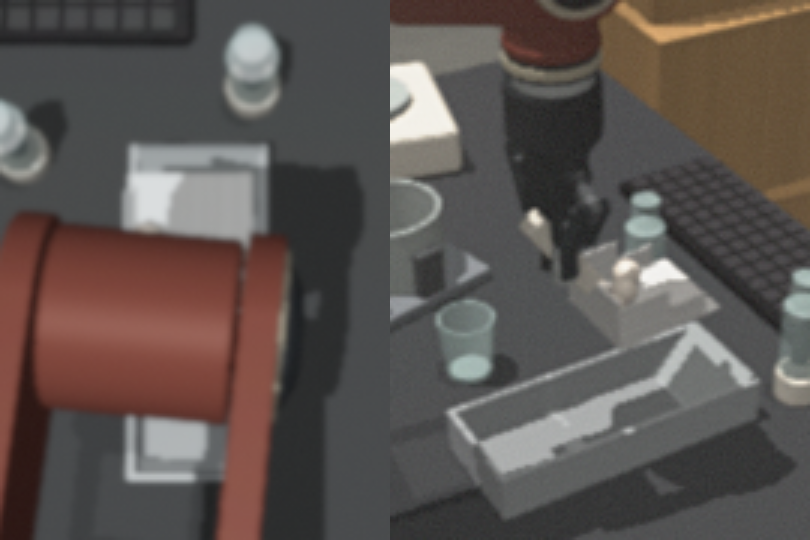

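{"name": "send_rows", "arguments": {
  "increments": [
    {"dx":0,"dy":0,"dz":0,"yaw":-0.015,"claw":1},
    {"dx":0,"dy":0,"dz":0,"yaw":-0.04,"claw":1},
    {"dx":0,"dy":0,"dz":0,"yaw":-0.08,"claw":1},
    {"dx":0,"dy":0,"dz":0,"yaw":-0.13,"claw":1},
    {"dx":0,"dy":0,"dz":0,"yaw":-0.18,"claw":1},
    {"dx":0,"dy":0,"dz":0,"yaw":-0.24,"claw":1},
    {"dx":0,"dy":0,"dz":0,"yaw":-0.3,"claw":1},
    {"dx":0,"dy":0,"dz":0,"yaw":-0.36,"claw":1},
    {"dx":0,"dy":0,"dz":0,"yaw":-0.42,"claw":1},
    {"dx":0,"dy":0,"dz":0,"yaw":-0.48,"claw":1},
    {"dx":0,"dy":0,"dz":0,"yaw":-0.54,"claw":1},
    {"dx":0,"dy":0,"dz":0,"yaw":-0.59,"claw":1},
    {"dx":0,"dy":0,"dz":0,"yaw":-0.63,"claw":1},
    {"dx":0,"dy":0,"dz":0,"yaw":-0.65,"claw":1},
    {"dx":0,"dy":0,"dz":0,"yaw":-0.65,"claw":1}
  ]
}}

```text
time: 13.8
tool_pos: [0.5338, 0.0294, 0.1927]
tool_rot: [-0.0, -0.475, 0.88, -0.0]
contact_force: [0.8, -0.8, -3.5]
gripper_width: 0.201
grasp_force: 58.2
```

Run:
```python
from h import *
go((.5055,.04,.18,np.pi))
```

```text
t 13.8 pos [0.5338 0.0294 0.1927] ang 2.56 F [ 0.8 -0.8 -3.5] w 0.201 j [-0.08 -0.14  1.86 -0.    1.42 -2.64]
dxyz [0.0133 0.059  0.0255] yaw -0.3877
```

Run:
```python
from h import *
go((.4219,.0622,.18,2.871))
```

```text
t 13.8 pos [0.5338 0.0294 0.1927] ang 2.56 F [ 0.8 -0.8 -3.5] w 0.201 j [-0.08 -0.14  1.86 -0.    1.42 -2.64]
dxyz [0.0681 0.2231 0.0255] yaw -0.2073
```

{"name": "send_rows", "arguments": {
  "increments": [
    {"dx":0.002,"dy":0.006,"dz":0,"yaw":-0.01,"claw":1},
    {"dx":0.006,"dy":0.02,"dz":0.003,"yaw":-0.025,"claw":1},
    {"dx":0.013,"dy":0.042,"dz":0.006,"yaw":-0.045,"claw":1},
    {"dx":0.021,"dy":0.07,"dz":0.009,"yaw":-0.07,"claw":1},
    {"dx":0.03,"dy":0.1,"dz":0.012,"yaw":-0.1,"claw":1},
    {"dx":0.039,"dy":0.13,"dz":0.015,"yaw":-0.13,"claw":1},
    {"dx":0.048,"dy":0.16,"dz":0.018,"yaw":-0.16,"claw":1},
    {"dx":0.056,"dy":0.185,"dz":0.021,"yaw":-0.18,"claw":1},
    {"dx":0.062,"dy":0.205,"dz":0.023,"yaw":-0.195,"claw":1},
    {"dx":0.066,"dy":0.217,"dz":0.025,"yaw":-0.204,"claw":1},
    {"dx":0.068,"dy":0.223,"dz":0.026,"yaw":-0.207,"claw":1},
    {"dx":0.068,"dy":0.223,"dz":0.026,"yaw":-0.207,"claw":1},
    {"dx":0.068,"dy":0.223,"dz":0.026,"yaw":-0.207,"claw":1}
  ]
}}

```text
time: 15.42
tool_pos: [0.4223, 0.0621, 0.1799]
tool_rot: [0.0, -0.605, 0.796, -0.0]
contact_force: [0.4, -0.1, -3.1]
gripper_width: 0.205
grasp_force: 58.2
```

Run:
```python
from h import *
d=np.array([np.cos(1.3),np.sin(1.3)]);e=np.array([.5055,.3635])-.1127*d
go(*[(*(e-d*k),.167,2.871) for k in (.2,0)])
p=manip.state()['tool_pos']
T=manip.grab_frame("top");S=manip.grab_frame("side")
a=cv2.resize(T[180:330,140:300],None,fx=2.5,fy=2.5);b=cv2.resize(S[90:240,150:310],None,fx=2.5,fy=2.5)
cv2.imwrite('pics/l5.png',np.hstack([a,b])[:,:,::-1])
```

```text
t 15.43 pos [0.4223 0.0621 0.1799] ang 2.8703 F [ 0.4 -0.1 -3.1] w 0.205 j [-0.03 -0.42  2.11 -0.    1.45 -2.9 ]
dxyz [0.0001 0.0008 0.0258] yaw -0.0005
dxyz [-0.3999  0.001   0.0258] yaw -0.0005
```

View pics/l5.png

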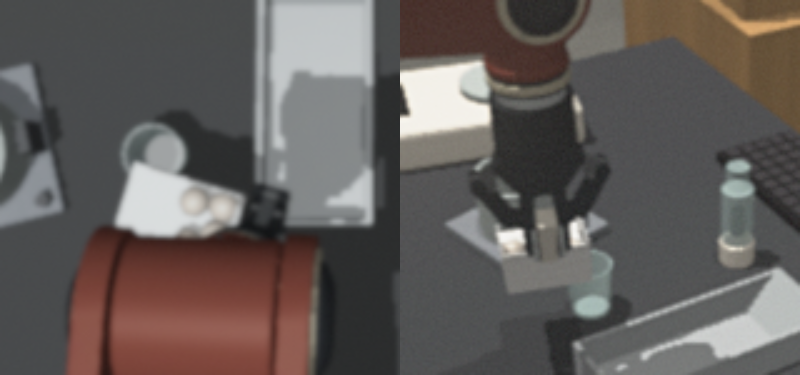

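{"name": "send_rows", "arguments": {
  "increments": [
    {"dx":0,"dy":0.001,"dz":0.012,"yaw":0,"claw":1},
    {"dx":0,"dy":0.001,"dz":0.025,"yaw":0,"claw":1},
    {"dx":-0.04,"dy":0.001,"dz":0.025,"yaw":0,"claw":1},
    {"dx":-0.16,"dy":0.001,"dz":0.025,"yaw":0,"claw":1},
    {"dx":-0.28,"dy":0.001,"dz":0.025,"yaw":0,"claw":1},
    {"dx":-0.4,"dy":0.001,"dz":0.025,"yaw":0,"claw":1},
    {"dx":-0.325,"dy":0.001,"dz":0.025,"yaw":0,"claw":1},
    {"dx":-0.25,"dy":0.001,"dz":0.025,"yaw":0,"claw":1},
    {"dx":-0.2,"dy":0.001,"dz":0.025,"yaw":0,"claw":1},
    {"dx":-0.18,"dy":0.001,"dz":0.025,"yaw":0,"claw":1},
    {"dx":-0.18,"dy":0.001,"dz":0.025,"yaw":0,"claw":1},
    {"dx":-0.18,"dy":0.001,"dz":0.025,"yaw":0,"claw":1}
  ]
}}

```text
time: 17.02
tool_pos: [0.4459, 0.1496, 0.1675]
tool_rot: [0.0, -0.605, 0.796, 0.0]
contact_force: [0.8, 0.5, -0.8]
gripper_width: 0.2
grasp_force: 59.4
```

Run:
```python
from h import *
d=np.array([np.cos(1.3),np.sin(1.3)]);e=np.array([.5055,.3635])-.1127*d
go(*[(*(e-d*k),.167,2.871) for k in (.2,0)])
T=manip.grab_frame("top");S=manip.grab_frame("side")
cv2.imwrite('pics/t6.png',T[:,:,::-1])
a=cv2.resize(T[160:320,60:220],None,fx=2.5,fy=2.5);b=cv2.resize(S[90:250,130:290],None,fx=2.5,fy=2.5)
cv2.imwrite('pics/l6.png',np.hstack([a,b])[:,:,::-1])
```

```text
t 17.02 pos [0.4459 0.1496 0.1675] ang 2.8709 F [ 0.8  0.5 -0.8] w 0.2 j [ 0.17 -0.28  2.03  0.    1.4  -2.71]
dxyz [ 0.1814 -0.0004  0.0008] yaw -0.0001
dxyz [-0.2186 -0.0005  0.0011] yaw -0.0001
```

View pics/l6.png

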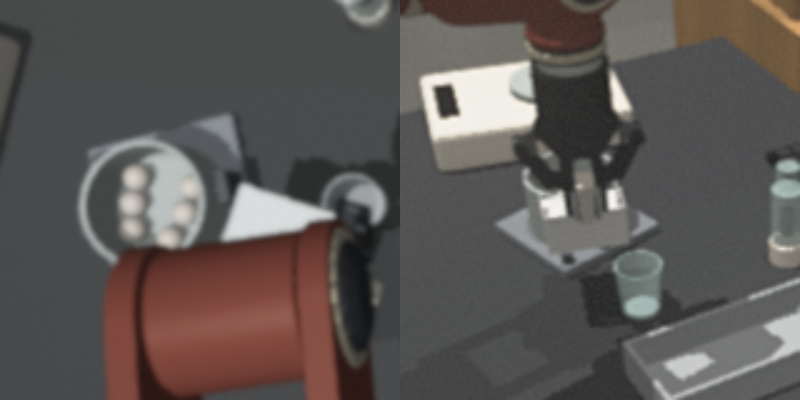

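Run:
```python
from h import *
go((.43,-.03,.21,1.624))
```

```text
t 17.12 pos [0.4458 0.1497 0.1674] ang 2.8713 F [-0.  0. -1.] w 0.202 j [ 0.17 -0.28  2.03  0.    1.4  -2.71]
dxyz [ 0.3547 -0.0655 -0.0853] yaw 0.8315
```

{"name": "send_rows", "arguments": {
  "increments": [
    {"dx":0.02,"dy":0,"dz":-0.04,"yaw":0,"claw":1},
    {"dx":0.07,"dy":-0.01,"dz":-0.085,"yaw":0.05,"claw":1},
    {"dx":0.14,"dy":-0.02,"dz":-0.085,"yaw":0.15,"claw":1},
    {"dx":0.22,"dy":-0.04,"dz":-0.085,"yaw":0.25,"claw":1},
    {"dx":0.3,"dy":-0.055,"dz":-0.085,"yaw":0.35,"claw":1},
    {"dx":0.34,"dy":-0.065,"dz":-0.085,"yaw":0.45,"claw":1},
    {"dx":0.355,"dy":-0.066,"dz":-0.085,"yaw":0.55,"claw":1},
    {"dx":0.355,"dy":-0.066,"dz":-0.085,"yaw":0.65,"claw":1},
    {"dx":0.355,"dy":-0.066,"dz":-0.085,"yaw":0.75,"claw":1},
    {"dx":0.355,"dy":-0.066,"dz":-0.085,"yaw":0.81,"claw":1},
    {"dx":0.355,"dy":-0.066,"dz":-0.085,"yaw":0.831,"claw":1},
    {"dx":0.355,"dy":-0.066,"dz":-0.085,"yaw":0.831,"claw":1}
  ]
}}

```text
time: 18.62
tool_pos: [0.43, -0.0305, 0.2098]
tool_rot: [-0.0, -0.027, 1.0, 0.0]
contact_force: [0.5, -0.3, -1.8]
gripper_width: 0.199
grasp_force: 59.4
```

Run:
```python
from h import *
go((.4054,-.3675,.2,1.624),(.4054,-.3675,.07,1.624))
```

```text
t 18.62 pos [ 0.43   -0.0305  0.2098] ang 1.6253 F [ 0.5 -0.3 -1.8] w 0.199 j [-0.24 -0.43  2.07  0.    1.5  -1.87]
dxyz [ 0.0858 -0.6703  0.0196] yaw 0.0009
dxyz [ 0.0858 -0.6703  0.2796] yaw 0.0009
```

{"name": "send_rows", "arguments": {
  "increments": [
    {"dx":0.01,"dy":-0.08,"dz":0.0,"yaw":0,"claw":1},
    {"dx":0.025,"dy":-0.2,"dz":0.0,"yaw":0,"claw":1},
    {"dx":0.04,"dy":-0.32,"dz":0.01,"yaw":0,"claw":1},
    {"dx":0.055,"dy":-0.44,"dz":0.02,"yaw":0,"claw":1},
    {"dx":0.07,"dy":-0.56,"dz":0.02,"yaw":0,"claw":1},
    {"dx":0.082,"dy":-0.64,"dz":0.02,"yaw":0,"claw":1},
    {"dx":0.086,"dy":-0.67,"dz":0.04,"yaw":0,"claw":1},
    {"dx":0.086,"dy":-0.67,"dz":0.1,"yaw":0,"claw":1},
    {"dx":0.086,"dy":-0.67,"dz":0.17,"yaw":0,"claw":1},
    {"dx":0.086,"dy":-0.67,"dz":0.23,"yaw":0,"claw":1},
    {"dx":0.086,"dy":-0.67,"dz":0.262,"yaw":0,"claw":1},
    {"dx":0.086,"dy":-0.67,"dz":0.272,"yaw":0,"claw":1},
    {"dx":0.086,"dy":-0.67,"dz":0.272,"yaw":0,"claw":1}
  ]
}}

```text
time: 20.25
tool_pos: [0.4052, -0.3677, 0.0745]
tool_rot: [0.0, -0.027, 1.0, -0.0]
contact_force: [-0.2, -0.6, -1.1]
gripper_width: 0.205
grasp_force: 59.4
```

Run:
```python
from h import *
go((.4054,-.3675,.068,1.624))
```

```text
t 20.25 pos [ 0.4052 -0.3677  0.0745] ang 1.6245 F [-0.2 -0.6 -1.1] w 0.205 j [-0.87  0.02  1.92  0.    1.2  -2.5 ]
dxyz [-0.0004  0.0005  0.0129] yaw 0.0003
```

Lower slowly to contact.

{"name": "send_rows", "arguments": {
  "increments": [
    {"dx":0,"dy":0,"dz":0.004,"yaw":0,"claw":1},
    {"dx":0,"dy":0,"dz":0.008,"yaw":0,"claw":1},
    {"dx":0,"dy":0,"dz":0.011,"yaw":0,"claw":1},
    {"dx":0,"dy":0,"dz":0.011,"yaw":0,"claw":1}
  ]
}}

```text
time: 20.75
tool_pos: [0.4049, -0.3679, 0.0688]
tool_rot: [0.0, -0.027, 1.0, -0.0]
contact_force: [-0.3, -0.4, 0.8]
gripper_width: 0.201
grasp_force: 59.6
```

{"name": "send_rows", "arguments": {
  "increments": [
    {"dx":0,"dy":0,"dz":0.001,"yaw":0,"claw":0.5},
    {"dx":0,"dy":0,"dz":0.001,"yaw":0,"claw":0.3},
    {"dx":0,"dy":0,"dz":0.001,"yaw":0,"claw":0},
    {"dx":0,"dy":0,"dz":0.001,"yaw":0,"claw":-0.5},
    {"dx":0,"dy":0,"dz":0.001,"yaw":0,"claw":-1},
    {"dx":0,"dy":0,"dz":0.001,"yaw":0,"claw":-1},
    {"dx":0,"dy":0,"dz":0.001,"yaw":0,"claw":-1},
    {"dx":0,"dy":0,"dz":0.001,"yaw":0,"claw":-1}
  ]
}}

```text
time: 21.75
tool_pos: [0.4047, -0.3676, 0.0678]
tool_rot: [0.0, -0.027, 1.0, -0.0]
contact_force: [1.2, 0.7, -0.7]
gripper_width: 1.001
grasp_force: 0.0
```

{"name": "send_rows", "arguments": {
  "increments": [
    {"dx":0,"dy":0,"dz":-0.05,"yaw":0,"claw":-1},
    {"dx":0,"dy":0,"dz":-0.15,"yaw":0,"claw":-1},
    {"dx":0,"dy":0,"dz":-0.26,"yaw":0,"claw":-1},
    {"dx":0.1,"dy":0,"dz":-0.36,"yaw":0,"claw":-1},
    {"dx":0.1,"dy":0.2,"dz":-0.4,"yaw":0,"claw":-1},
    {"dx":0.1,"dy":0.4,"dz":-0.4,"yaw":0,"claw":-1},
    {"dx":0.1,"dy":0.4,"dz":-0.4,"yaw":0,"claw":-1},
    {"dx":0.1,"dy":0.4,"dz":-0.4,"yaw":0,"claw":-1},
    {"dx":0.1,"dy":0.4,"dz":-0.4,"yaw":0,"claw":-1}
  ]
}}

```text
time: 22.88
tool_pos: [0.3444, -0.1703, 0.2681]
tool_rot: [0.0, -0.027, 1.0, -0.001]
contact_force: [-0.3, -0.0, -0.3]
gripper_width: 0.997
grasp_force: 0.0
```

Run:
```python
from h import *
o=cv2.imread('pics/top0.png');n=manip.grab_frame("top")[:,:,::-1].copy();cv2.imwrite('pics/t7.png',n)
c=lambda im:cv2.GaussianBlur(im[200:310,385:475].min(2),(3,3),0)
A,B=c(o),c(n)
# bright-scoop shape in each picture, plus a rigid alignment of the masked scoop
for k,I in(('old',A),('new',B)):
    _,l,s,ct=cv2.connectedComponentsWithStats((I>175).astype(np.uint8));i=1+s[1:,4].argmax();m=(l==i).astype(np.uint8)
    r=cv2.minAreaRect(cv2.findNonZero(m));print(k,s[i],ct[i].round(1),[np.round(v,1) for v in r])
Wm=np.array([[1,0,0],[0,1,0]],np.float32);mask=np.zeros_like(A)
cv2.fillPoly(mask,[np.array([[14,22],[54,18],[72,80],[80,90],[66,102],[40,78],[22,76]])],255)
cc,Wm=cv2.findTransformECC(A,B,Wm,cv2.MOTION_EUCLIDEAN,(3,300,1e-6),mask,5);print('ECC',cc,Wm.round(3).tolist())
p=Wm@np.array([430-385,253-200,1]);print('floor shift px',p-[45,53])
# jar / trough ball blobs
for nm,(x0,y0,x1,y1) in dict(jar=(90,213,145,270),trough=(243,158,292,272)).items():
    z=n[y0:y1,x0:x1].astype(int);w=(z[...,2]-z[...,0]>8)&(z[...,2]>120);print(nm,'warm px',w.sum(),cv2.connectedComponents(w.astype(np.uint8))[0]-1)
print('bystander/other diff');d=(np.abs(o.astype(int)-n).max(2)>60).astype(np.uint8)
_,l,s,ct=cv2.connectedComponentsWithStats(d);print([(q[4],c2.round().tolist()) for q,c2 in zip(s[1:],ct[1:]) if q[4]>25])
```

```text
old [  21   28   40   40 1134] [41.9 46.6] [array([40.4, 47.8]), array([36.3, 35.6]), np.float64(82.2)]
new [  22   31   38   37 1115] [42.2 48.4] [array([40.6, 49.2]), array([35.4, 36.1]), np.float64(87.6)]
ECC 0.9898820027019799 [[0.9959999918937683, -0.08399999886751175, 4.302999973297119], [0.08399999886751175, 0.9959999918937683, -1.7589999437332153]]
floor shift px [-0.33317783  1.85134801]
jar warm px 390 3
trough warm px 0 0
bystander/other diff
[(np.int32(90), [118.0, 237.0]), (np.int32(61), [456.0, 294.0]), (np.int32(47), [449.0, 300.0]), (np.int32(26), [400.0, 369.0]), (np.int32(40), [388.0, 382.0]), (np.int32(643), [390.0, 400.0]), (np.int32(173), [422.0, 399.0]), (np.int32(87), [250.0, 414.0])]
```

```bash
python3 -c "
from plant import manip
print(manip.job_done())"
```

```text
the job is handed in; nothing more can be done
None
```

The job is handed in: the last pictures show all six balls in the jar and the trough empty, the scoop lying flat in its tray about 4 mm from where it started, and no sign of a bystander having moved; the judge's verdict was not returned.

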